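Build up a battery sensor box on its base tray

ROBOT

A 6-joint arm with a two-finger parallel gripper is mounted at the origin on the work surface. World frame = base frame: x ahead of the robot, y to its left, z up, the work surface at z = 0. Lengths are in m, angles in rad, forces in N, time in s.
With the tool pointing down it reaches from about 0.375 to 0.9 m from the base axis. Payload 3.1 kg.
Tool frame: the origin (TCP) lies midway between the tips of the shut fingers; the grasp point (between the pads) lies 19 mm behind it; z points along the fingers, y is the line along which they close (so a half turn about z gives the same grasp; the last joint's range is limited). The gripper opens to 85 mm and grips with 20 to 120 N. Pads are 22 mm wide; open, the fingers measure 114 mm over their backs; the gripper's body (76 mm by 85 mm) begins 54 mm behind the grasp point. The pads swing forward as they close: fully open they stand 13 mm farther back than shut.
Start: joints at [-1.331, 0.527, 1.433, -0, 1.181, -0.178], TCP at [0.254, -0.571, 0.231] pointing down, gripper open.
Joint ranges: [-3.08, 3.08], [-0.75, 2.2], [0.22, 2.44], [-1.43, 4.57], [0, 2.65], [-2.85, 2.85]. Speed limits (rad/s): [2.79, 2.79, 3.14, 3.14, 3.14, 3.14].

INTERFACE

Orientations are given as a unit quaternion [x, y, z, w].
In Python, from station import manip gives the robot as it stands.
- The arm moves only by the tool step_arm, never from a script. Its argument "targets" is text: rows parted by semicolons, each of 4 numbers parted by spaces: the shift along the tool's x, y, z in mm, then the turn about the tool's z in degrees. A call has 1 to 12 rows; each row is the pose to reach, as a shift and turn from the pose commanded when the call began, along the tool's axes at that moment; what a row does not reach only later rows make up. A row lasts 1/10 s, in which the tool goes at most 50 mm and 8.59 degrees, less where a joint would pass 70% of its speed; a pose out of reach is approached as far as the arm can. A call with a gripper value outside its range is refused whole. "gripper" is the closure, from 0 (fully open) to 1 (shut), set as the call begins (left out, the last holds). The fingers move at their own pace and stop on an object; "squeeze" is the grip in N (left out, the last holds). Time passes only in rows, so rows that repeat a pose let the fingers close. It gives the time, the measured TCP pose, the force, the opening and the grip force at its end, in the units of the state.
- manip.sense(): the state, without advancing time (a new reading comes with each control period).
- manip.snapshot(name): name is "scene" or "top" or "wrist"; returns the picture (384x512x3 uint8, red, green, blue); there is no depth.
- manip.get_calibration(name): a dict with "fov_y" (degrees; the focal length in pixels is half the picture's height over the tangent of half this angle, whatever the lens; pixels are square), "cx", "cy" (the principal point, pixels), "k1" (the pictures are not rectified: a ray, as slopes to the right and down, at radius r is drawn at 1 + k1 r^2 times it, then the intrinsics apply), "extrinsics" (4x4, takes a point from camera to world coordinates); the wrist camera has in their place "tool_from_camera" (4x4, takes a point from camera to tool coordinates, whose origin is the TCP and whose axes are the flange's). Camera axes: x right, y down, z forward; pixel columns grow to the right and rows downward; lengths in m; the calibration is good to about 2 mm. A picture is of the moment at which its call begins: read the wrist's pose just before it. get_calibration takes no time and is no camera call.
- manip.sign_off(): hands the job in; it is judged then, once.
Trained networks look in the newest picture that a camera, given by its name, has taken for a name from the list of things; names that differ only in an ending like _2 or _b are one class to them, and where a whole thing is asked for, a point or a joint stands for the part that bears it (a point fixed in the world has none). Each returns a list of dicts, best first, with "p" (0 to 1); they miss things now and then, are a little off and sometimes report something else, mostly with a low value. They report only what shows in the picture. A call takes as long as a camera call. They do not tell look-alikes from the thing itself.
- manip.recognise(camera, query): "position" ([column, row] in pixels, amid what is visible of it).
- manip.masks_of(camera, query): "pixels" (384x512 bool, what is visible of it) and "position" ([column, row] in pixels, amid what is visible of it).
- manip.mark_of(camera, query): "position" ([column, row] in pixels: a listed point, or the origin of a listed thing).
The state is a dict: "t": time; "q": joint angles; "qd": joint speeds; "tau": joint torques, N m; "tcp_pos": TCP position; "tool_rot": TCP orientation; "force": force on the tool from outside, world axes, zero at the start; "ft_torque": the same for the moment, N m; "finger_gap": opening from 0.0 (shut) to 1.0 (fully open); "gripper_force": force on a finger pad.
Only numpy, scipy, OpenCV 4.12 (cv2) and the standard library are available. Lean on these libraries where they do the work, as an engineer would, in place of code of your own. Each camera call takes 0.05 s, during which the arm holds its last target. There are 200 camera calls.

TASK

Put the sensor box together on its aluminium base tray, in this order: push the battery pack straight down between the tray's two spring jaws until it is fully home on the block between them, stand the housing over it flat in the tray, nest the circuit frame on the housing, and nest the lid on the frame, every part level, with its long side along the tray's long side and its lip inside the part below. Leave the bottle, reel, connector, screwdriver and wrench where they are.

Things in the scene. Friction and masses are not known exactly. Their poses are not given: they have to be found in the camera images.
- base: Aluminium tray, fixed. Origin: underside centre; x along long side. Floor top z=5 mm, 106 x 74 mm; flared rim to z=14 mm, 120 x 88 mm over all. In the centre a black block, top z=9 mm, and 2 spring steel jaws 28 mm long in x, facing across y: 18 mm apart, flaring to 29 mm at their top, z=33 mm. Each gives 8 mm outward (2-6 N); pushing the pack in takes 5-15 N. Pack lies along x on the block.
- pack: Battery pack: black block 56 (x) x 24 (y) x 30 (z) mm, rounded edges, pale band, two brass contacts on top, about 90 g. Origin: centre of its underside, x along its length. Grip it by its two ends (56 mm apart along x), leaving its sides free for the jaws. Home, its underside is 9 mm above the tray's underside.
- housing: Housing: empty pale grey rectangular tube, open above and below, 96 (x) x 64 (y) x 52 (z) mm, walls 4 mm, about 160 g. Origin: centre of its underside, x along its long side. Grip across its 64 mm width near the top. It stands on the tray floor (5 mm to spare all round), its origin 5 mm above the tray's. Same either way round.
- frame: Circuit frame: pale grey frame, green circuit board visible inside, 34 mm high, about 130 g. Origin: underside centre, x along long side. Lowest 6 mm: a narrower lip 78 x 46 mm that goes inside the housing's 88 x 56 mm mouth. From z=6 to 34 mm it is 96 x 64 mm, mouth 88 x 56 mm. Grip across the 64 mm, above z=6 mm. Nested, its origin is 46 mm above the housing's. Either way round.
- lid: Lid: pale grey plate with upright dark grey sensor head, about 140 g. Origin: underside centre, x along long side. Lowest 6 mm: a narrower lip 78 x 46 mm that goes inside the frame's 88 x 56 mm mouth. Plate 96 x 64 mm, z=6 to 14 mm; central head 44 (x) x 30 (y) mm, z=14 to 48 mm: grip it across the 30 mm. Nested, its origin is 28 mm above the frame's. Either way round.
- bottle: Small standing bottle with white cap, 34 mm across, 85 mm high. Not to be disturbed. Origin: centre of its underside.
- reel: Solder reel standing on its flange, 44 mm across, 26 mm high. Not to be disturbed. Origin: centre of its underside.
- connector: Green terminal connector, 40 (x) x 16 x 18 mm. Not to be disturbed. Origin: centre of its underside.
- screwdriver: Screwdriver lying on the far side of the bench, along its x axis, about 200 mm long. Not to be disturbed. Origin near its middle, on the bench.
- wrench: Open-ended wrench, 150 mm, lying flat along its x axis on the left. Not to be disturbed. Origin near its middle, on the bench.
Not all that is in view belongs to the job. What is shaped like the pack but purple or turquoise is not meant.

How it is judged:
On the way, in this order (a step that is already met when the one before it is completed fails the run):
1. the battery pack is fully home between the jaws (z of pack in the frame of base between 0.005 and 0.0125 m and horizontal distance between pack and base below 0.015 m and angle between pack's own z axis and vertical below 0.06 rad and angle between the x axis of pack and the x axis of base, either way round below 0.15 rad), for 0.2 s.
2. the housing stands flat in the tray over the pack (z of housing in the frame of base between 0.002 and 0.009 m and horizontal distance between housing and base below 0.01 m and angle between housing's own z axis and vertical below 0.06 rad and angle between the x axis of housing and the x axis of base, either way round below 0.15 rad), for 0.2 s.
3. the circuit frame is nested on the housing (z of frame in the frame of housing between 0.043 and 0.0495 m and horizontal distance between frame and housing below 0.012 m and angle between frame's own z axis and vertical below 0.06 rad and angle between the x axis of frame and the x axis of base, either way round below 0.15 rad), for 0.2 s.
4. the lid is nested on the frame (z of lid in the frame of frame between 0.025 and 0.0315 m and horizontal distance between lid and frame below 0.012 m and angle between lid's own z axis and vertical below 0.06 rad and angle between the x axis of lid and the x axis of base, either way round below 0.15 rad), for 0.2 s.
At the end, for the whole second after the job is handed in: Origin heights: pack 5-12.5 mm and housing 2-9 mm above the tray's (within 15 and 10 mm of its centre), frame 43-49.5 mm above the housing's, lid 25-31.5 mm above the frame's (within 12 mm); all level to 0.06 rad, long sides along the tray's to 0.15 rad, released, at rest (all of step 1 and all of step 2 and all of step 3 and all of step 4 and linear speed of each of pack, housing, frame, lid below 0.02 m/s and angular speed of each of pack, housing, frame, lid below 0.2 rad/s); the robot touches nothing.
It fails at once if the bottle is shifted by more than 30 mm (distance of bottle from where it was at the start of the episode above 0.03 m).
It fails at once if the reel is shifted by more than 30 mm (distance of reel from where it was at the start of the episode above 0.03 m).
It fails at once if the connector is shifted by more than 30 mm (distance of connector from where it was at the start of the episode above 0.03 m).
It fails at once if the screwdriver is shifted by more than 30 mm (distance of screwdriver from where it was at the start of the episode above 0.03 m).
It fails at once if the wrench is shifted by more than 30 mm (distance of wrench from where it was at the start of the episode above 0.03 m).
It also fails if it takes over 112 s, if anything falls off the work surface, if the arm or the gripper's body presses on something with over 40 N, if the wrist force passes 120 N, or if a joint passes its speed limit or range.

## Working session

There is one attempt and no reset: what is moved stays moved. The work goes in short steps, Python scripts to look and compute and a tool call to move; the robot and the scene stay as the last step left them, time stands still between calls to the robot, and variables do not carry over. Pictures are saved under pics/ and viewed, at most 17 in all, crops included, and the job is handed in when it is done.

Besides the shell and the picture viewer there is one more tool, called as name(argument=value, ...) on one line, values as JSON. step_arm: Moves the arm, as the interface text tells. Its arguments: {"type":"object","properties":{"targets":{"type":"string"},"gripper":{"type":"number"},"squeeze":{"type":"number"}},"required":["targets"]}

```bash
mkdir -p pics
cat > h.py <<'E'
import numpy as np, cv2
from station import manip as m
from scipy.spatial.transform import Rotation as R
def cam(n):
    c=m.get_calibration(n)
    if n=='wrist':
        s=m.sense();T=np.eye(4);T[:3,:3]=R.from_quat(s['tool_rot']).as_matrix();T[:3,3]=s['tcp_pos']
        E=T@np.array(c['tool_from_camera'])
    else:E=np.array(c['extrinsics'])
    f=192/np.tan(np.radians(c['fov_y']/2))
    return dict(E=E,f=f,cx=c['cx'],cy=c['cy'],k1=c['k1'])
def pix2w(C,p,z):
    p=np.atleast_2d(np.array(p,float));d=(p-[C['cx'],C['cy']])/C['f'];u=d.copy()
    for _ in range(30):u=d/(1+C['k1']*(u**2).sum(1,keepdims=True))
    r=np.c_[u,np.ones(len(u))]@C['E'][:3,:3].T;o=C['E'][:3,3]
    return o+r*((z-o[2])/r[:,2])[:,None]
def w2pix(C,P):
    P=np.atleast_2d(P);q=(P-C['E'][:3,3])@C['E'][:3,:3];u=q[:,:2]/q[:,2:]
    return u*(1+C['k1']*(u**2).sum(1,keepdims=True))*C['f']+[C['cx'],C['cy']]
def save(im,name):cv2.imwrite('pics/'+name+'.png',im[:,:,::-1])
def rect(mask,C,z):
    # footprint rectangle of a mask projected on plane z
    ys,xs=np.nonzero(mask);w=pix2w(C,np.c_[xs,ys],z)[:,:2]
    (c,wh,a)=cv2.minAreaRect((w*1000).astype(np.float32))
    if wh[0]<wh[1]:wh=wh[::-1];a+=90
    return np.round(c,1),np.round(wh,1),round((a+90)%180-90,1)
E
python3 - <<'E'
from h import *
a=m.snapshot('top');b=m.snapshot('scene');save(a,'top0');save(b,'scene0')
z={'base':.0,'pack':.03,'housing':.052,'frame':.034,'lid':.014,'bottle':.085,'reel':.026,'connector':.018,'screwdriver':.01,'wrench':.005}
for n in ['top']:
    C=cam(n);print(n,C['E'].round(2).tolist(),C['f'],C['k1'])
    for k in z:
        for r in m.masks_of(n,k):
            if r['p']>.2: print(k,round(r['p'],2),np.round(r['position']),pix2w(C,r['position'],z[k])[0].round(3),rect(r['pixels'],C,z[k]))
E
```

```text
top [[0.0, -1.0, 0.1, 0.47], [-1.0, -0.01, -0.03, 0.08], [0.03, -0.1, -1.0, 1.2], [0.0, 0.0, 0.0, 1.0]] 494.40660326418225 0.003500336836248431
base 0.82 [152. 266.] [0.413 0.292 0.   ] (array([404. , 292.5]), array([122.5,  90.7]), 27.9)
pack 0.79 [156. 132.] [0.732 0.283 0.03 ] (array([729.2, 274.4]), array([58.5, 23.8]), 1.2)
pack 0.69 [195. 211.] [0.543 0.187 0.03 ] (array([541.1, 185.2]), array([54.7, 23.8]), 19.1)
pack 0.67 [233. 161.] [0.664 0.1   0.03 ] (array([668.8, 103.3]), array([58.3, 25.2]), 33.8)
pack 0.52 [188. 171.] [0.638 0.205 0.03 ] (array([643.4, 206.8]), array([56.8, 27.9]), -40.8)
pack 0.41 [ 89. 172.] [0.635 0.438 0.03 ] (array([630.9, 428.7]), array([141.8,  33.7]), 63.7)
pack 0.21 [361. 171.] [ 0.641 -0.208  0.03 ] (array([ 639.1, -216.1]), array([97.6, 72.5]), 21.1)
housing 0.53 [283. 240.] [ 0.475 -0.017  0.052] (array([479.7,  16.6]), array([98.5, 62.7]), -23.7)
frame 0.74 [363. 170.] [ 0.643 -0.211  0.034] (array([ 637.9, -215.6]), array([95.2, 70.6]), 20.1)
lid 0.91 [405. 246.] [ 0.461 -0.315  0.014] (array([ 455. , -317.5]), array([101.8,  66.8]), -35.7)
bottle 0.63 [275. 160.] [0.656 0.003 0.085] (array([ 6.524e+02, -6.000e-01]), array([37. , 34.3]), 0.0)
reel 0.72 [337. 281.] [ 0.38  -0.147  0.026] (array([ 383.2, -144. ]), array([45.1, 39.6]), -89.9)
connector 0.74 [298. 114.] [ 0.782 -0.058  0.018] (array([780.7, -21.9]), array([191.1,  22.5]), -89.4)
connector 0.73 [406. 250.] [ 0.453 -0.315  0.018] (array([ 456.6, -316.3]), array([96.2, 65.1]), -37.5)
connector 0.49 [208. 282.] [0.376 0.156 0.018] (array([378.7, 151.7]), array([38.6, 16.6]), -6.6)
screwdriver 0.6 [295. 114.] [ 0.785 -0.051  0.01 ] (array([781.5, -22.6]), array([197.3,  30.1]), -89.4)
wrench 0.77 [ 85. 172.] [0.637 0.456 0.005] (array([635.5, 437.1]), array([148.2,  38.8]), 63.2)
```

View pics/top0.png

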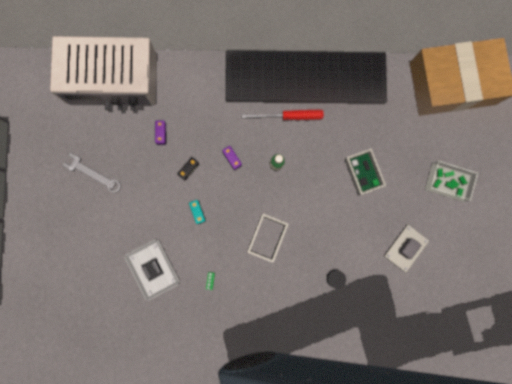

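View pics/scene0.png

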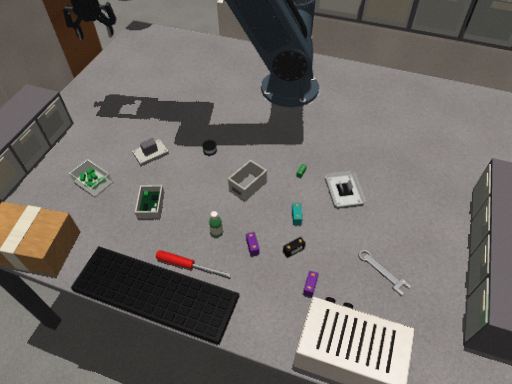

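Top view: the tray is at (152,268), and the housing tube at (268,238). The circuit frame is at (366,171), and the lid at (407,248).

The pack candidates are purple (160,132), black (188,168), purple (232,158) and turquoise (197,211). Only the black one at (188,168) fits the description (black, pale band, brass contacts). The frame is the one with the board at (366,171). The flat tray at (453,181) holds loose green bits and isn't it.

I'll confirm the pack and frame in one enlarged crop.

```bash
cat >> h.py <<'E'
def goto(x,y,z,yaws):
    # yaws: desired world direction (deg, mod 180) of tool y; prints shift (tool axes, mm) and turn
    s=m.sense();Rm=R.from_quat(s['tool_rot']).as_matrix()
    d=Rm.T@(np.array([x,y,z])-s['tcp_pos'])*1000
    cur=np.degrees(np.arctan2(Rm[1,1],Rm[0,1]))
    t=-(yaws-cur)   # tool z points down
    t=(t+90)%180-90
    print('shift',d.round(1),'turn',round(t,1),'alt',round(t-np.sign(t)*180,1),'q',np.round(s['q'],2),'tcp',np.round(s['tcp_pos'],4),'yaw_y',round(cur,1),'tilt',round(np.degrees(np.arccos(-Rm[2,2])),2),'t',s['t'])
E
python3 - <<'E'
from h import *
a=cv2.imread('pics/top0.png');
c=np.hstack([cv2.resize(a[140:200,150:220],(420,360),interpolation=3),cv2.resize(a[140:200,335:405],(380,326),interpolation=3)[:326].copy() if 0 else cv2.resize(a[140:200,335:398],(378,360),interpolation=3)])
cv2.imwrite('pics/crop0.png',c)
print(m.get_calibration('wrist'))
goto(.60,.20,.30,-41)
goto(.404,.2925,.3,28)
print(np.round(m.sense()['tool_rot'],3))
E
```

```text
{'fov_y': 63.751498539523965, 'cx': 255.39159296077148, 'cy': 188.7946985095354, 'k1': -0.005068991396800924, 'tool_from_camera': array([[-1.52070480e-04, -9.65476267e-01, -2.60490989e-01,
         6.74149928e-02],
       [ 9.99999986e-01, -1.30223874e-04, -1.01126027e-04,
         6.20976880e-04],
       [ 6.37126336e-05, -2.60491000e-01,  9.65476273e-01,
        -1.41500014e-01],
       [ 0.00000000e+00,  0.00000000e+00,  0.00000000e+00,
         1.00000000e+00]])}
shift [ 629.4 -563.7  -68.7] turn -25.0 alt 155.0 q [-1.33  0.53  1.43 -0.    1.18 -0.18] tcp [ 0.2542 -0.5709  0.2313] yaw_y -66.0 tilt 0.0 t 0.6
shift [ 488.  -727.9  -68.7] turn 86.0 alt -94.0 q [-1.33  0.53  1.43 -0.    1.18 -0.18] tcp [ 0.2542 -0.5709  0.2313] yaw_y -66.0 tilt 0.0 t 0.6
[ 0.978  0.208 -0.     0.   ]
```

View pics/crop0.png

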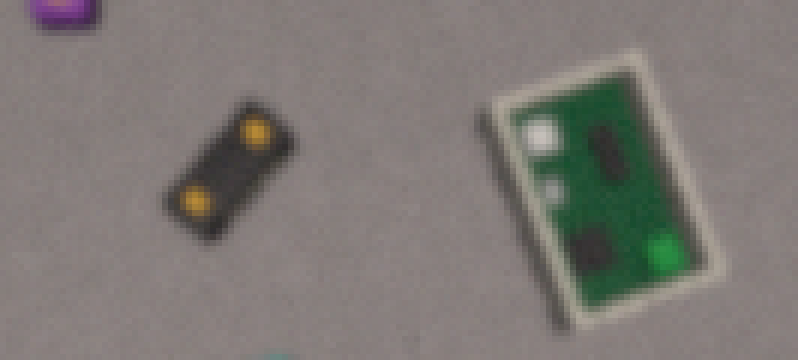

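The crop confirms both. The left part is a black block with two brass contacts, so it is the pack. The right part is the frame with its board. Now I'll move above the pack for a closer look.

step_arm(targets="672 -552 60 -25;672 -552 60 -25;672 -552 60 -25;672 -552 60 -25;672 -552 60 -25;672 -552 60 -25;672 -552 60 -25;672 -552 60 -25;672 -552 60 -25;672 -552 60 -25;672 -552 60 -25;672 -552 60 -25", gripper=0)

```text
t: 1.8
tcp_pos: [0.5232, -0.0338, 0.1902]
tool_rot: [0.91, 0.415, 0.0, 0.0]
force: [0.9, -0.4, -0.3]
finger_gap: 0.998
gripper_force: 0.0
```

Run:
```python
from h import *
goto(.643,.207,.17,-41)
```

```text
shift [260.4 -67.6  20.2] turn 0.0 alt -180.0 q [-0.28  0.45  1.73 -0.    0.96  0.44] tcp [ 0.5232 -0.0338  0.1902] yaw_y -41.0 tilt 0.06 t 1.8
```

step_arm(targets="250 -66 20 0;250 -66 20 0;250 -66 20 0;250 -66 20 0;250 -66 20 0;250 -66 20 0;250 -66 20 0;250 -66 20 0")

```text
t: 2.6
tcp_pos: [0.6357, 0.1954, 0.1697]
tool_rot: [0.91, 0.415, -0.001, 0.0]
force: [0.7, -0.3, -0.3]
finger_gap: 1.0
gripper_force: 0.0
```

```bash
cat >> h.py <<'E'
def look(name,query,z,n='wrist',pmin=.2):
    C=cam(n);im=m.snapshot(n);save(im,name)
    for r in m.masks_of(n,query):
        if r['p']>pmin:
            ys,xs=np.nonzero(r['pixels'])
            print(query,round(r['p'],2),np.round(r['position']),[xs.min(),xs.max(),ys.min(),ys.max()],rect(r['pixels'],C,z))
    return C,im
E
python3 - <<'E'
from h import *
C,im=look('w1','pack',.03)
for r in m.mark_of('wrist','pack'): print(round(r['p'],2),r['position'],pix2w(C,r['position'],0).round(4))
goto(.643,.207,.17,-41)
E
```

```text
pack 0.94 [344. 216.] [np.int64(323), np.int64(367), np.int64(187), np.int64(249)] (array([675.4, 108.6]), array([59.2, 32.7]), 32.9)
pack 0.81 [283.  34.] [np.int64(250), np.int64(314), np.int64(0), np.int64(67)] (array([734.2, 274.2]), array([56.4, 24.9]), 0.7)
pack 0.64 [260. 159.] [np.int64(227), np.int64(287), np.int64(144), np.int64(173)] (array([650.3, 208.6]), array([55.7, 26.5]), -39.4)
pack 0.58 [196. 236.] [np.int64(172), np.int64(217), np.int64(210), np.int64(270)] (array([550.6, 186.6]), array([65.6, 24.2]), 20.1)
0.97 [277.9, 38.7] [[ 0.7352  0.2764 -0.    ]]
0.74 [338.0, 213.0] [[0.6742 0.1036 0.    ]]
0.71 [198.9, 230.2] [[0.5485 0.1867 0.    ]]
0.69 [260.4, 157.3] [[0.6508 0.2033 0.    ]]
shift [14.1 -3.   0.2] turn -0.1 alt 179.9 q [ 0.13  0.65  1.38 -0.    1.11  0.85] tcp [0.636  0.1944 0.1703] yaw_y -41.1 tilt 0.04 t 2.75
```

View pics/w1.png

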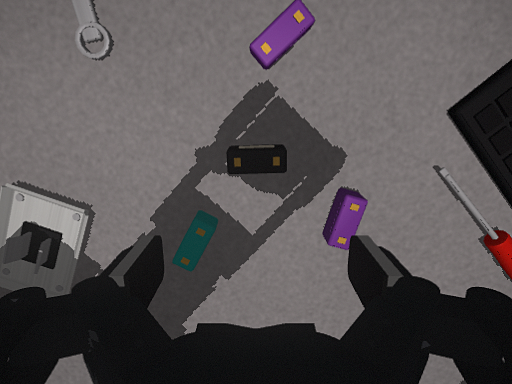

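The black pack is at (257,160), with its contacts near (238,161) and (277,160). Its ends are clear for the fingers. I'll refine its position from the contacts.

```bash
cat >> h.py <<'E'
def blobs(im,box,f,C,z):
    x0,x1,y0,y1=box;s=im[y0:y1,x0:x1].astype(int);k=f(s[...,0],s[...,1],s[...,2]).astype(np.uint8)
    n,l,st,ce=cv2.connectedComponentsWithStats(k)
    o=[ce[i]+[x0,y0] for i in range(1,n) if st[i,4]>15]
    return np.array(o),pix2w(C,o,z)
E
python3 - <<'E'
from h import *
C=cam('wrist');im=cv2.imread('pics/w1.png')[:,:,::-1]
p,w=blobs(im,(225,290,140,176),lambda r,g,b:(r>b+40)&(r>70),C,.0305)
print(p,w)
c=w[:,:2].mean(0);d=w[-1]-w[0];a=np.degrees(np.arctan2(d[1],d[0]));print(c,a,np.hypot(*d[:2]))
goto(c[0],c[1],.06,a)
goto(c[0],c[1],.001,a)
E
```

```text
[[275.55319149 160.57446809]
 [236.81632653 161.53061224]] [[0.66269472 0.1949724  0.0305    ]
 [0.63522966 0.21777111 0.0305    ]]
[0.64896219 0.20637176] 140.30398738854961 0.03569469389338693
shift [ 17.6   1.9 110.2] turn -1.4 alt 178.6 q [ 0.13  0.65  1.38 -0.    1.11  0.85] tcp [0.636  0.1944 0.1703] yaw_y -41.1 tilt 0.04 t 2.75
shift [ 17.6   1.9 169.2] turn -1.4 alt 178.6 q [ 0.13  0.65  1.38 -0.    1.11  0.85] tcp [0.636  0.1944 0.1703] yaw_y -41.1 tilt 0.04 t 2.75
```

step_arm(targets="18 2 50 -1.4;18 2 100 -1.4;18 2 130 -1.4;18 2 155 -1.4;18 2 167 -1.4;18 2 167 -1.4;18 2 167 -1.4")

```text
t: 3.45
tcp_pos: [0.6508, 0.208, 0.0043]
tool_rot: [0.905, 0.425, 0.001, 0.0]
force: [0.2, 0.5, 0.9]
finger_gap: 0.996
gripper_force: 0.0
```

step_arm(targets="0 0 0 0;0 0 0 0;0 0 0 0;0 0 0 0;0 0 0 0;0 0 0 0;0 0 0 0;0 0 0 0", gripper=1, squeeze=60)

```text
t: 4.25
tcp_pos: [0.6512, 0.2088, 0.0052]
tool_rot: [0.905, 0.426, 0.002, 0.001]
force: [0.7, 0.0, 7.2]
finger_gap: 0.64
gripper_force: 65.2
```

step_arm(targets="0 0 -50 0;0 0 -100 0;-40 -55 -150 -8;-123 -170 -197 -68;-123 -170 -197 -68;-123 -170 -197 -68;-123 -170 -197 -68;-123 -170 -197 -68;-123 -170 -197 -68;-123 -170 -197 -68;-123 -170 -197 -68;-123 -170 -197 -68")

```text
t: 5.45
tcp_pos: [0.4402, 0.2221, 0.2001]
tool_rot: [0.513, 0.858, 0.0, 0.0]
force: [-0.2, 0.3, -1.1]
finger_gap: 0.64
gripper_force: 64.4
```

step_arm(targets="0 0 0 0;0 0 0 0;0 0 0 0")

```text
t: 5.75
tcp_pos: [0.4404, 0.2221, 0.1999]
tool_rot: [0.512, 0.859, -0.0, -0.0]
force: [-0.1, 0.7, -1.0]
finger_gap: 0.643
gripper_force: 64.3
```

Run:
```python
from h import *
C,im=look('w2','base',.0)
for r in m.mark_of('wrist','base'): print(round(r['p'],2),r['position'],pix2w(C,r['position'],0).round(4))
goto(.404,.2925,.2,28)
print(m.sense()['finger_gap'],m.sense()['force'])
```

```text
base 0.64 [260.  94.] [np.int64(197), np.int64(318), np.int64(48), np.int64(141)] (array([408. , 289.4]), array([128.2,  94.4]), 28.4)
0.74 [257.6, 100.9] [[0.4107 0.2854 0.    ]]
shift [79.3  1.4 -0. ] turn 0.4 alt -179.6 q [ 0.24  0.4   1.79  0.    0.95 -0.26] tcp [0.4404 0.2221 0.1999] yaw_y 28.4 tilt 0.01 t 5.9
0.6434844853643823 [ 0.27203635  0.29506613 -0.63423328]
```

View pics/w2.png

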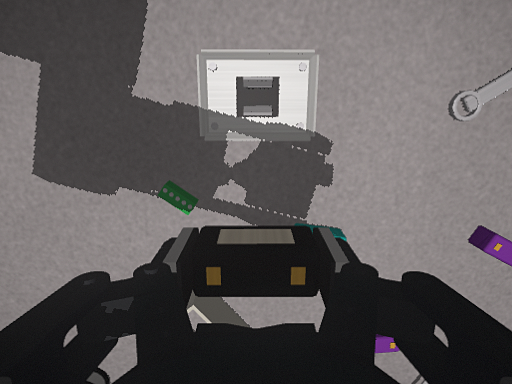

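Tray: outer rim corners near (198,51), (318,51), (197,139) and (318,140), screws near (213,67), (303,67), (215,127) and (299,125). The pack is held level, with its contacts at (213,276) and (298,276).

```bash
python3 - <<'E'
from h import *
C=cam('wrist');im=cv2.imread('pics/w2.png')[:,:,::-1].copy()
r=m.masks_of('wrist','base')[0]['pixels']
for z in (.010,.014): print(z,rect(r,C,z))
w=pix2w(C,[(198,51),(318,51),(197,139),(318,140)],.014);print(w.round(4),w.mean(0))
w=pix2w(C,[(213,67),(303,67),(215,127),(299,125)],.006);print('screws',w.mean(0))
s=m.sense();Rm=R.from_quat(s['tool_rot']).as_matrix()
p,w=blobs(im,(195,320,255,295),lambda r,g,b:(r>b+40)&(r>90),C,s['tcp_pos'][2]+.0255)
print(p.round(1),((w-s['tcp_pos'])@Rm*1000).round(1))
E
cat > crop.py <<'E'
import cv2,sys
n,x0,x1,y0,y1=sys.argv[1],*map(int,sys.argv[2:6])
a=cv2.imread(f'pics/{n}.png')[y0:y1,x0:x1];f=min(800/(x1-x0),600/(y1-y0))
cv2.imwrite(f'pics/{n}_c.png',cv2.resize(a,None,fx=f,fy=f,interpolation=3)[:600,:800]);print(f)
E
python3 crop.py w2 185 333 40 151
```

```text
0.01 (array([408.1, 289.2]), array([124.4,  91.7]), 28.4)
0.014 (array([408.1, 289. ]), array([122.9,  90.6]), 28.4)
[[0.3367 0.2988 0.014 ]
 [0.4403 0.3548 0.014 ]
 [0.3729 0.2209 0.014 ]
 [0.4856 0.2806 0.014 ]] [0.40886168 0.28878073 0.014     ]
screws [0.40874143 0.28850459 0.006     ]
[[213.3 275.7]
 [297.7 275.6]] [[ -4.1 -16.2 -25.5]
 [ -4.1  19.4 -25.5]]
5.405405405405405
```

View pics/w2_c.png

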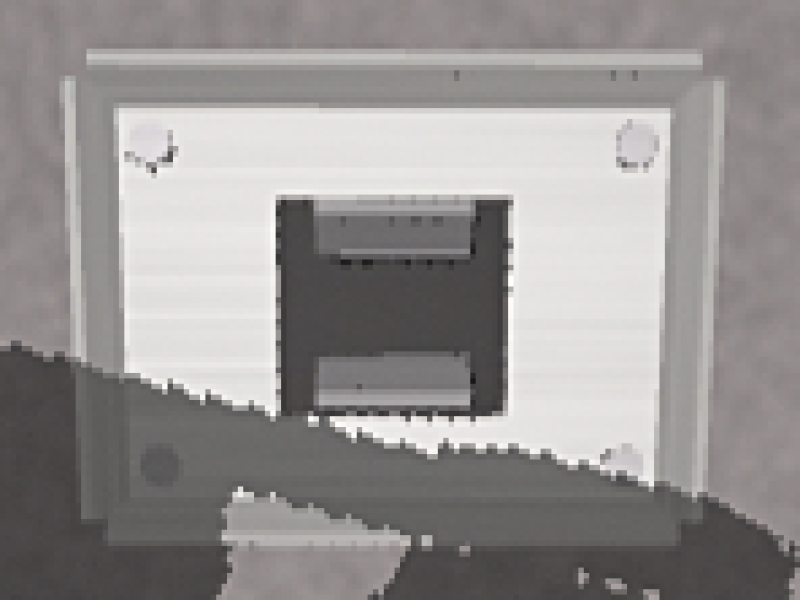

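Run:
```python
from h import *
C=cam('wrist')
px=[(257.9,77.0),(257.9,115.9)];w=pix2w(C,px,.033);print(w.round(4),np.linalg.norm(w[0]-w[1]),w.mean(0))
px=[(40+0,0)];k=5.405
f=lambda x,y:(185+x/k,40+y/k)
w=pix2w(C,[f(117,107),f(672,107)],.005);print('floor corners width',np.linalg.norm(w[0]-w[1]),np.degrees(np.arctan2(*(w[1]-w[0])[[1,0]])))
w=pix2w(C,[f(394,258),f(394,352)],.009);print(w.mean(0),np.linalg.norm(w[0]-w[1]))
# pack offset tool(-4.1,1.6)
y=np.radians(28.4);tx=np.array([-np.sin(y),np.cos(y)]);ty=np.array([np.cos(y),np.sin(y)])
t=np.array([.4088,.2887])-(-.0041*tx+.0016*ty);print(t)
goto(*t,.07,28.4)
```

```text
[[0.4006 0.3041 0.033 ]
 [0.4176 0.2726 0.033 ]] 0.03575395291430495 [0.40908674 0.2883406  0.033     ]
floor corners width 0.10425323501063895 28.3730936837727
[0.40882465 0.28920936 0.009     ] 0.017224336963185417
[0.4054425  0.29154556]
shift [ 77.7   2.3 130. ] turn -0.0 alt 180.0 q [ 0.24  0.4   1.79 -0.    0.95 -0.26] tcp [0.4404 0.2221 0.2   ] yaw_y 28.4 tilt 0.01 t 5.95
```

step_arm(targets="78 2 30 0;78 2 80 0;78 2 120 0;78 2 145 0;78 2 155 0;78 2 160 0;78 2 165 0")

```text
t: 6.65
tcp_pos: [0.4064, 0.292, 0.0358]
tool_rot: [0.512, 0.859, 0.001, 0.001]
force: [0.6, -0.1, -0.7]
finger_gap: 0.64
gripper_force: 64.3
```

step_arm(targets="0 0 4 0;0 0 8 0;0 0 12 0;0 0 15 0;0 0 18 0;0 0 20 0;0 0 20 0;0 0 20 0")

```text
t: 7.45
tcp_pos: [0.4053, 0.2917, 0.0148]
tool_rot: [0.512, 0.859, 0.0, 0.0]
force: [1.2, 0.9, -1.3]
finger_gap: 0.647
gripper_force: 64.8
```

step_arm(targets="0 0 1 0;0 0 2 0;0 0 3 0;0 0 3 0")

```text
t: 7.85
tcp_pos: [0.4052, 0.2917, 0.014]
tool_rot: [0.512, 0.859, 0.001, 0.0]
force: [-2.3, -0.9, 18.3]
finger_gap: 0.638
gripper_force: 67.1
```

Run:
```python
from h import *
s=m.sense();print(s['tcp_pos'],s['force'],s['ft_torque'])
im=m.snapshot('wrist');save(im,'w3')
```

```text
[0.40520038 0.29169592 0.0140499 ] [-2.31846918 -0.86260404 18.31205044] [-0.06984977  0.30084349 -0.09029798]
```

View pics/w3.png

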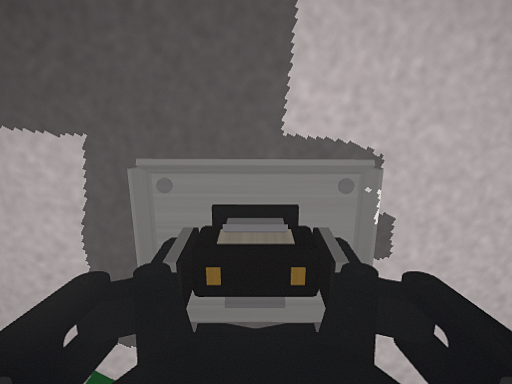

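The pack stopped on the block at 18 N, with TCP z at 14.0 mm as predicted. I'll release it and go to the housing.

step_arm(targets="0 0 -3 0;0 0 -3 0;0 0 -3 0;0 0 -3 0;0 0 -3 0;0 0 -3 0", gripper=0)

```text
t: 8.5
tcp_pos: [0.4049, 0.2916, 0.0147]
tool_rot: [0.512, 0.859, -0.0, -0.0]
force: [0.3, 0.1, -0.3]
finger_gap: 0.998
gripper_force: 0.0
```

step_arm(targets="0 0 -30 0;0 0 -70 0;0 0 -110 0;-278 -65 -173 -38;-278 -65 -173 -38;-278 -65 -173 -38;-278 -65 -173 -38;-278 -65 -173 -38;-278 -65 -173 -38;-278 -65 -173 -38;-278 -65 -173 -38;-278 -65 -173 -38")

```text
t: 9.7
tcp_pos: [0.4795, 0.0161, 0.1878]
tool_rot: [0.205, 0.979, 0.0, -0.001]
force: [-0.6, 0.5, -0.5]
finger_gap: 1.0
gripper_force: 0.0
```

step_arm(targets="0 0 0 0;0 0 0 0;0 0 0 0")

```text
t: 10.0
tcp_pos: [0.4795, 0.0174, 0.1877]
tool_rot: [0.204, 0.979, 0.0, -0.001]
force: [-0.5, -0.7, 0.3]
finger_gap: 0.998
gripper_force: 0.0
```

Run:
```python
from h import *
C,im=look('w4','housing',.052)
for r in m.mark_of('wrist','housing'): print(round(r['p'],2),r['position'],pix2w(C,r['position'],0).round(4))
goto(.480,.017,.2,66.3)
```

```text
housing 0.78 [256. 210.] [np.int64(219), np.int64(290), np.int64(125), np.int64(229)] (array([481.3,  17.5]), array([98.6, 63.6]), -21.8)
shift [ -0.    0.2 -12.1] turn 0.2 alt -179.8 q [-0.2   0.4   1.83  0.    0.91 -1.36] tcp [0.4799 0.0168 0.1879] yaw_y 66.5 tilt 0.02 t 10.15
```

View pics/w4.png

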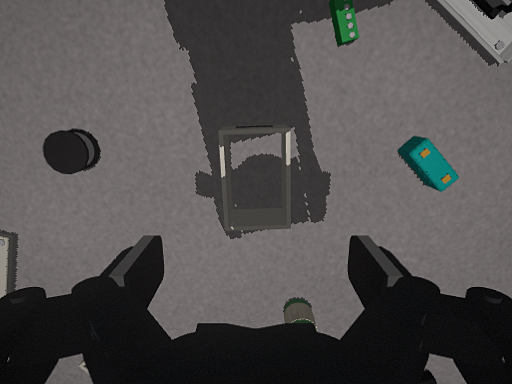

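Housing top rim spans columns 219-290 and rows 125-229, and it's clear of its neighbours (reel at (70,152), turquoise block at (428,163), bottle at (298,308)). Next I grasp it.

step_arm(targets="-1 1 50 -1;-1 1 100 -1;-1 1 135 -1;-1 1 160 -1;-1 1 172 -1;-1 1 172 -1;-1 1 172 -1")

```text
t: 10.85
tcp_pos: [0.482, 0.0167, 0.0166]
tool_rot: [0.196, 0.981, 0.0, 0.001]
force: [-0.3, 1.0, 0.2]
finger_gap: 0.997
gripper_force: 0.0
```

step_arm(targets="0 0 0 0;0 0 0 0;0 0 0 0;0 0 0 0;0 0 0 0;0 0 0 0;0 0 0 0", gripper=1, squeeze=50)

```text
t: 11.55
tcp_pos: [0.4825, 0.0165, 0.0176]
tool_rot: [0.196, 0.981, -0.0, 0.002]
force: [-0.1, 0.6, 6.2]
finger_gap: 0.74
gripper_force: 55.0
```

Run:
```python
from h import *
goto(.4089,.2886,.2,118.4)
```

```text
shift [ 171.8  223.1 -182.8] turn -51.0 alt 129.0 q [-0.2   0.72  1.94 -0.    0.48 -1.37] tcp [0.4825 0.0165 0.0176] yaw_y 67.4 tilt 0.19 t 11.55
```

step_arm(targets="0 0 -40 0;0 0 -80 0;20 26 -113 -6;171 224 -113 -51;171 224 -113 -51;171 224 -113 -51;171 224 -113 -51;171 224 -113 -51;171 224 -113 -51;171 224 -113 -51;171 224 -113 -51;171 224 -113 -51")

```text
t: 12.75
tcp_pos: [0.4099, 0.2882, 0.1292]
tool_rot: [-0.244, 0.97, -0.0, -0.0]
force: [0.5, -0.5, -2.2]
finger_gap: 0.742
gripper_force: 56.2
```

step_arm(targets="0 0 0 0;0 0 0 0;0 0 0 0")

```text
t: 13.05
tcp_pos: [0.4099, 0.2886, 0.129]
tool_rot: [-0.245, 0.97, -0.0, -0.0]
force: [-1.1, 0.1, -1.9]
finger_gap: 0.744
gripper_force: 56.2
```

Run:
```python
from h import *
s=m.sense();z=s['tcp_pos'][2]
C,im=look('w5','housing',z-.0176+.052)
look('w5','base',.012)
goto(.4102,.2893,.0226,118.4)
```

```text
housing 0.73 [205. 231.] [np.int64(164), np.int64(344), np.int64(138), np.int64(332)] (array([398.3, 281.2]), array([79.2, 64.1]), 28.6)
base 0.77 [242. 187.] [np.int64(203), np.int64(313), np.int64(107), np.int64(246)] (array([407.5, 288.4]), array([122.8,  90.3]), 27.5)
shift [ -0.5  -0.  106.4] turn -0.0 alt 180.0 q [ 0.39  0.52  1.84  0.    0.78 -1.67] tcp [0.4097 0.2891 0.129 ] yaw_y 118.4 tilt 0.01 t 13.25
```

View pics/w5.png

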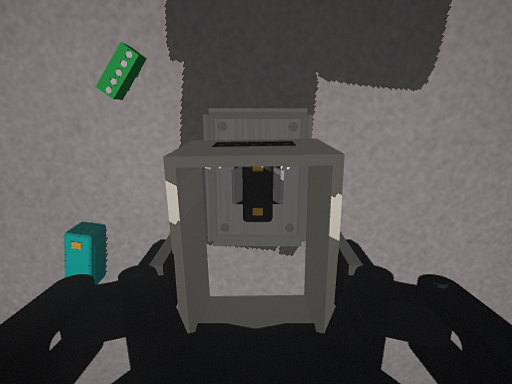

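The pack sits in the jaws, with its contacts at (257,168) and (258,212). The held housing's outer top corners are near (165,153) and (343,153). I'll check its offset in the hand.

```bash
python3 - <<'E'
from h import *
C=cam('wrist');s=m.sense();Rm=R.from_quat(s['tool_rot']).as_matrix()
f=lambda p,z:((pix2w(C,p,z)-s['tcp_pos'])@Rm*1000).round(1)
print('top corners',f([(165,153),(343,153)],s['tcp_pos'][2]+.0344))
print('bottom far edge',f([(254,141)],s['tcp_pos'][2]-.0176))
im=cv2.imread('pics/w5.png')[:,:,::-1]
p,w=blobs(im,(240,275,160,220),lambda r,g,b:(r>b+40)&(r>70),C,.0395);print(p,w.round(4),w.mean(0))
E
python3 crop.py w5 155 355 100 250
```

```text
top corners [[ 48.3 -32.2 -34.4]
 [ 48.3  29.8 -34.4]]
bottom far edge [[46.7 -1.4 17.6]]
[[257.69047619 168.38095238]
 [257.5        211.        ]] [[0.3934 0.2814 0.0395]
 [0.4236 0.2976 0.0395]] [0.40845929 0.28950614 0.0395    ]
4.0
```

View pics/w5_c.png

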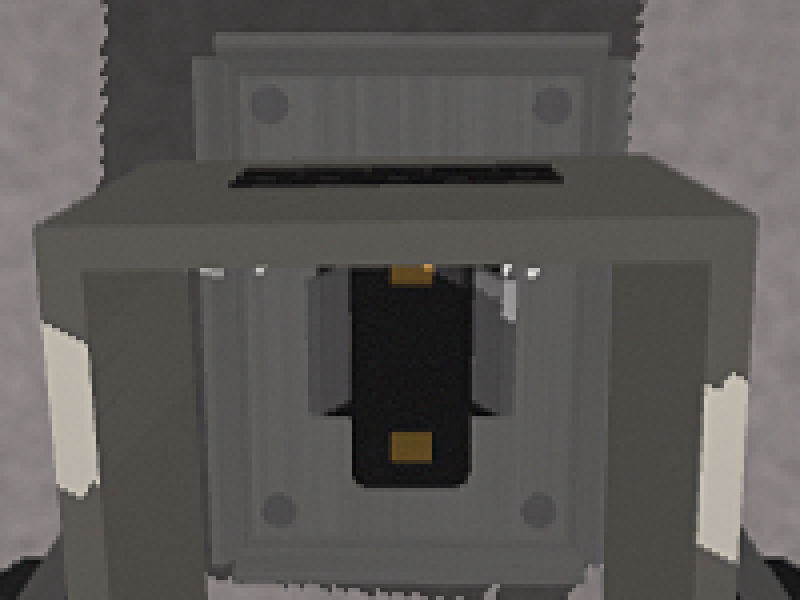

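step_arm(targets="1.5 1 0 0;1.5 1 30 0;1.5 1 60 0;1.5 1 80 0;1.5 1 90 0;1.5 1 96 0;1.5 1 100 0;1.5 1 103 0;1.5 1 106 0;1.5 1 108 0;1.5 1 108 0")

```text
t: 14.35
tcp_pos: [0.4083, 0.2896, 0.0226]
tool_rot: [-0.245, 0.969, 0.0, 0.001]
force: [-1.8, -0.9, 8.9]
finger_gap: 0.744
gripper_force: 57.4
```

step_arm(targets="0 0 -2 0;0 0 -2 0;0 0 -2 0;0 0 -2 0;0 0 -2 0;0 0 -2 0", gripper=0)

```text
t: 14.95
tcp_pos: [0.4078, 0.2894, 0.0229]
tool_rot: [-0.245, 0.969, -0.0, -0.0]
force: [0.3, -1.1, -1.2]
finger_gap: 0.999
gripper_force: 0.0
```

step_arm(targets="0 0 -30 0;0 0 -70 0;0 0 -110 0;38 -554 -167 8;38 -554 -167 8;38 -554 -167 8;38 -554 -167 8;38 -554 -167 8;38 -554 -167 8;38 -554 -167 8;38 -554 -167 8;38 -554 -167 8")

```text
t: 16.15
tcp_pos: [0.5935, -0.12, 0.1789]
tool_rot: [-0.177, 0.984, 0.0, -0.0]
force: [1.3, 0.3, 0.3]
finger_gap: 1.003
gripper_force: 0.0
```

Run:
```python
from h import *
goto(.638,-.2155,.19,110.6)
```

```text
shift [  -8.5 -105.   -11.1] turn -0.2 alt 179.8 q [-0.38  0.56  1.53  0.    1.04 -2.31] tcp [ 0.5935 -0.12    0.1789] yaw_y 110.4 tilt 0.04 t 16.15
```

step_arm(targets="-8 -95 -8 0;-8 -95 -8 0;-8 -95 -8 0;-8 -95 -8 0;-8 -95 -8 0;-8 -95 -8 0")

```text
t: 16.75
tcp_pos: [0.633, -0.2025, 0.1866]
tool_rot: [-0.178, 0.984, 0.001, -0.001]
force: [-0.7, 0.1, -0.1]
finger_gap: 0.999
gripper_force: 0.0
```

Run:
```python
from h import *
C,im=look('w6','frame',.034)
for r in m.mark_of('wrist','frame'): print(round(r['p'],2),r['position'],pix2w(C,r['position'],0).round(4))
goto(.638,-.2155,.19,110.6)
```

```text
frame 0.91 [237. 172.] [np.int64(202), np.int64(270), np.int64(124), np.int64(223)] (array([ 641.1, -219.4]), array([98.7, 64.7]), 20.5)
0.58 [239.8, 167.5] [[ 0.6393 -0.2183  0.    ]]
shift [  0.3 -13.3  -2.9] turn -0.1 alt 179.9 q [-0.48  0.63  1.37  0.    1.15 -2.41] tcp [ 0.6336 -0.203   0.1871] yaw_y 110.5 tilt 0.03 t 16.9
```

View pics/w6.png

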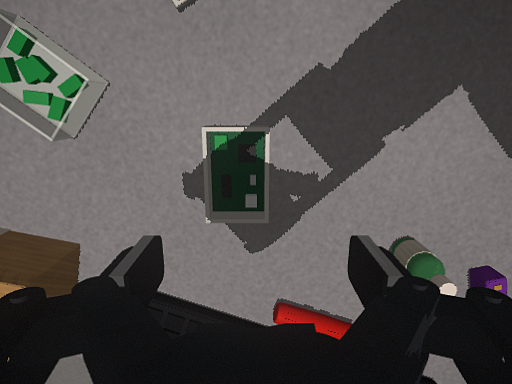

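Frame mouth and board are at columns 202-270 and rows 124-223, long side along tool x. Grasping.

step_arm(targets="-1 -17 50 0;-1 -17 100 0;-1 -17 140 0;-1 -17 170 0;-1 -17 185 0;-1 -17 185 0;-1 -17 185 0")

```text
t: 17.6
tcp_pos: [0.6418, -0.2201, 0.0032]
tool_rot: [-0.177, 0.984, -0.001, 0.001]
force: [-0.2, -0.2, 0.4]
finger_gap: 1.003
gripper_force: 0.0
```

step_arm(targets="0 0 0 0;0 0 0 0;0 0 0 0;0 0 0 0;0 0 0 0;0 0 0 0;0 0 0 0", gripper=1, squeeze=50)

```text
t: 18.3
tcp_pos: [0.6424, -0.2206, 0.0046]
tool_rot: [-0.177, 0.984, -0.001, 0.002]
force: [0.2, 0.6, 7.4]
finger_gap: 0.736
gripper_force: 56.5
```

Run:
```python
from h import *
goto(.4085,.2889,.20,118.4)
```

```text
shift [  41.1  558.5 -197.3] turn -8.0 alt 172.0 q [-0.5   0.88  1.42  0.    0.83 -2.42] tcp [ 0.6424 -0.2206  0.0046] yaw_y 110.4 tilt 0.26 t 18.3
```

step_arm(targets="0 0 -50 0;0 0 -100 0;-5 50 -140 -4;-49 572 -195 -8;-49 572 -195 -8;-49 572 -195 -8;-49 572 -195 -8;-49 572 -195 -8;-49 572 -195 -8;-49 572 -195 -8;-49 572 -195 -8;-49 572 -195 -8")

```text
t: 19.5
tcp_pos: [0.51, 0.2502, 0.1872]
tool_rot: [-0.245, 0.969, -0.0, 0.0]
force: [0.1, 0.6, -2.3]
finger_gap: 0.742
gripper_force: 56.3
```

Run:
```python
from h import *
goto(.488,.332,.20,118.4)
```

```text
shift [-19.6  82.5 -12.8] turn -0.0 alt 180.0 q [ 0.26  0.51  1.62 -0.    1.01 -1.81] tcp [0.51   0.2502 0.1872] yaw_y 118.4 tilt 0.04 t 19.5
```

step_arm(targets="-18 75 -12 0;-18 75 -12 0;-18 75 -12 0;-18 75 -12 0;-18 75 -12 0;-18 75 -12 0")

```text
t: 20.1
tcp_pos: [0.4914, 0.3215, 0.1982]
tool_rot: [-0.244, 0.97, -0.0, -0.0]
force: [-0.3, 0.1, -1.7]
finger_gap: 0.737
gripper_force: 56.3
```

Run:
```python
from h import *
C,im=look('w7','housing',.057)
s=m.sense();look('w7','frame',s['tcp_pos'][2]-.0046+.034)
look('w7','base',.012)
goto(.4087,.2887,.20,118.4)
```

```text
housing 0.8 [293.  62.] [np.int64(230), np.int64(306), np.int64(16), np.int64(134)] (array([409.4, 290.2]), array([96.8, 65.1]), 29.7)
frame 0.71 [258. 230.] [np.int64(169), np.int64(342), np.int64(143), np.int64(333)] (array([482.7, 316.2]), array([81.5, 63.6]), 28.3)
base 0.65 [255.  84.] [np.int64(221), np.int64(313), np.int64(14), np.int64(140)] (array([408.2, 289. ]), array([119.7,  89.6]), 28.2)
shift [88.8  9.6 -1.6] turn -0.1 alt 179.9 q [ 0.39  0.52  1.56 -0.    1.06 -1.67] tcp [0.4914 0.3224 0.1984] yaw_y 118.3 tilt 0.01 t 20.4
```

View pics/w7.png

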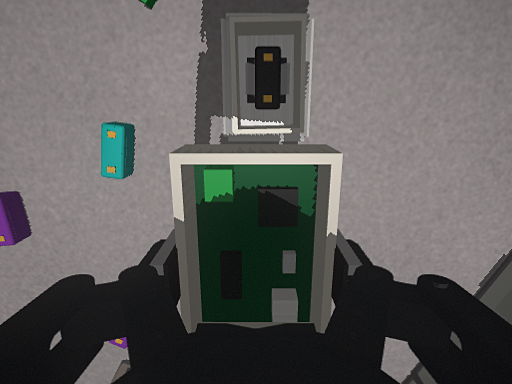

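The housing stands flat over the pack, with its rim at columns 230-306 and rows 16-134. The frame is held squarely, with far corners at (170,154) and (342,154). Nesting it.

step_arm(targets="40 5 0 0;87 10 10 0;87 10 40 0;87 10 80 0;87 10 110 0;87 10 123 0;87 10 128 0;87 10 132 0;87 10 136 0;87 10 140 0;87 10 143 0;87 10 144 0")

```text
t: 21.6
tcp_pos: [0.4103, 0.2905, 0.0555]
tool_rot: [-0.245, 0.969, -0.0, 0.001]
force: [-2.8, -0.4, 15.6]
finger_gap: 0.742
gripper_force: 58.2
```

step_arm(targets="0 0 1 0;0 0 1 0")

```text
t: 21.8
tcp_pos: [0.4103, 0.2906, 0.0555]
tool_rot: [-0.245, 0.969, 0.0, 0.001]
force: [-1.6, -1.6, 14.1]
finger_gap: 0.739
gripper_force: 58.0
```

step_arm(targets="0 0 -3 0;0 0 -3 0;0 0 -3 0;0 0 -3 0;0 0 -3 0;0 0 -3 0", gripper=0)

```text
t: 22.4
tcp_pos: [0.4098, 0.2903, 0.0562]
tool_rot: [-0.245, 0.969, -0.0, -0.0]
force: [-0.5, 0.3, -0.2]
finger_gap: 0.995
gripper_force: 0.0
```

step_arm(targets="0 0 -30 0;0 0 -70 0;0 0 -110 0;249 -556 -135 65;249 -556 -135 65;249 -556 -135 65;249 -556 -135 65;249 -556 -135 65;249 -556 -135 65;249 -556 -135 65;249 -556 -135 65;249 -556 -135 65")

```text
t: 23.6
tcp_pos: [0.4429, -0.16, 0.1849]
tool_rot: [0.315, 0.949, 0.0, -0.0]
force: [1.4, 0.0, 0.1]
finger_gap: 0.997
gripper_force: 0.0
```

Run:
```python
from h import *
goto(.4555,-.317,.19,53.5)
```

```text
shift [-103.9 -118.3   -5.1] turn -0.2 alt 179.8 q [-0.58  0.39  1.86  0.    0.89 -1.51] tcp [ 0.4429 -0.16    0.1849] yaw_y 53.3 tilt 0.02 t 23.6
```

step_arm(targets="-100 -112 -5 0;-100 -112 -5 0;-100 -112 -5 0;-100 -112 -5 0;-100 -112 -5 0;-100 -112 -5 0;-100 -112 -5 0")

```text
t: 24.3
tcp_pos: [0.4564, -0.3056, 0.1896]
tool_rot: [0.313, 0.95, 0.0, -0.001]
force: [0.2, 0.1, 0.5]
finger_gap: 0.997
gripper_force: 0.0
```

Run:
```python
from h import *
C,im=look('w8','lid',.014)
for r in m.mark_of('wrist','lid'): print(round(r['p'],2),r['position'],pix2w(C,r['position'],0).round(4))
goto(.4555,-.317,.19,53.5)
```

```text
lid 0.88 [245. 178.] [np.int64(214), np.int64(277), np.int64(133), np.int64(223)] (array([ 459.3, -319.5]), array([97.7, 65.3]), -37.3)
0.61 [244.2, 178.6] [[ 0.4602 -0.3222  0.    ]]
shift [-5.3 -9.5 -0. ] turn -0.0 alt 180.0 q [-0.79  0.48  1.66  0.    1.   -1.73] tcp [ 0.4569 -0.3062  0.19  ] yaw_y 53.5 tilt 0.03 t 24.45
```

View pics/w8.png

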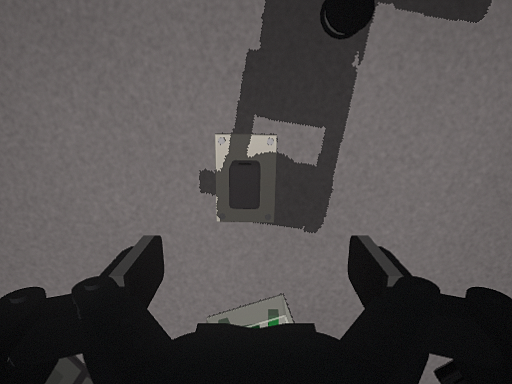

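The lid plate is at columns 214-277 and rows 133-223, with its dark head at (245,184), clear all round. Grasping it by the head.

step_arm(targets="-10 -9 50 0.8;-10 -9 100 0.8;-10 -9 135 0.8;-10 -9 160 0.8;-10 -9 171 0.8;-10 -9 171 0.8;-10 -9 171 0.8")

```text
t: 25.15
tcp_pos: [0.4602, -0.3211, 0.0199]
tool_rot: [0.32, 0.947, -0.0, 0.001]
force: [0.3, 0.6, 0.3]
finger_gap: 1.004
gripper_force: 0.0
```

step_arm(targets="0 0 0 0;0 0 0 0;0 0 0 0;0 0 0 0;0 0 0 0;0 0 0 0;0 0 0 0;0 0 0 0;0 0 0 0", gripper=1, squeeze=50)

```text
t: 26.05
tcp_pos: [0.4599, -0.3211, 0.0198]
tool_rot: [0.321, 0.947, -0.0, 0.001]
force: [-0.4, 0.5, 6.9]
finger_gap: 0.345
gripper_force: 50.4
```

Run:
```python
from h import *
goto(.488,.332,.22,118.4)
```

```text
shift [ 374.1  535.9 -200.9] turn -65.8 alt 114.2 q [-0.81  0.76  1.74  0.    0.64 -1.73] tcp [ 0.4599 -0.3211  0.0198] yaw_y 52.6 tilt 0.08 t 26.05
```

step_arm(targets="0 0 -50 0;0 0 -100 0;20 30 -150 -6;374 536 -220 -66;374 536 -220 -66;374 536 -220 -66;374 536 -220 -66;374 536 -220 -66;374 536 -220 -66;374 536 -220 -66;374 536 -220 -66;374 536 -220 -66")

```text
t: 27.25
tcp_pos: [0.4796, 0.1564, 0.2163]
tool_rot: [-0.247, 0.969, -0.0, -0.0]
force: [0.8, -0.5, -1.0]
finger_gap: 0.347
gripper_force: 49.9
```

Run:
```python
from h import *
goto(.488,.332,.24,118.4)
```

```text
shift [-91.4 150.2 -23.8] turn 0.2 alt -179.8 q [ 0.09  0.39  1.75 -0.    1.01 -1.98] tcp [0.4796 0.1564 0.2163] yaw_y 118.6 tilt 0.04 t 27.25
```

step_arm(targets="-88 140 -20 0;-88 140 -20 0;-88 140 -20 0;-88 140 -20 0;-88 140 -20 0;-88 140 -20 0;-88 140 -20 0")

```text
t: 27.95
tcp_pos: [0.4901, 0.3177, 0.2356]
tool_rot: [-0.246, 0.969, -0.0, -0.001]
force: [0.0, -0.5, -0.8]
finger_gap: 0.346
gripper_force: 50.0
```

Run:
```python
from h import *
C,im=look('w9','frame',.085)
s=m.sense();z=s['tcp_pos'][2];look('w9','lid',z-.0198+.014)
goto(.409,.2893,.24,118.4)
```

```text
frame 0.83 [274.  78.] [np.int64(236), np.int64(309), np.int64(26), np.int64(137)] (array([410.4, 289.9]), array([94.8, 63.7]), 28.3)
lid 0.75 [257. 205.] [np.int64(190), np.int64(321), np.int64(137), np.int64(312)] (array([489. , 316.4]), array([96.1, 63.8]), 28.9)
shift [85.7 13.6 -3.8] turn 0.1 alt -179.9 q [ 0.38  0.47  1.53 -0.    1.14 -1.68] tcp [0.4908 0.3182 0.2362] yaw_y 118.5 tilt 0.04 t 28.15
```

View pics/w9.png

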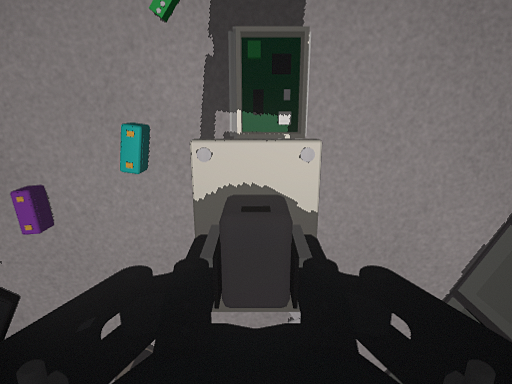

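The frame is nested on the housing, with its mouth at columns 236-309 and rows 26-137. The lid is held level, with its plate edge from (191,141) to (321,141). Nesting it.

step_arm(targets="40 7 0 0;82 14 0 0;82 14 20 0;82 14 60 0;82 14 95 0;82 14 112 0;82 14 120 0;82 14 126 0;82 14 131 0;82 14 135 0;82 14 138 0;82 14 139 0")

```text
t: 29.35
tcp_pos: [0.4125, 0.2928, 0.0987]
tool_rot: [-0.247, 0.969, 0.0, 0.001]
force: [-2.3, -2.1, 15.8]
finger_gap: 0.341
gripper_force: 52.0
```

step_arm(targets="0 0 0 0;0 0 0 0")

```text
t: 29.55
tcp_pos: [0.4125, 0.2928, 0.0987]
tool_rot: [-0.247, 0.969, 0.0, 0.001]
force: [-1.2, -1.3, 6.4]
finger_gap: 0.344
gripper_force: 51.1
```

step_arm(targets="0 0 -1 0;0 0 -1 0;0 0 -1 0;0 0 -1 0;0 0 -1 0;0 0 -1 0;0 0 -1 0", gripper=0)

```text
t: 30.25
tcp_pos: [0.4119, 0.2925, 0.0982]
tool_rot: [-0.247, 0.969, -0.0, -0.0]
force: [-0.5, -0.4, 0.4]
finger_gap: 1.001
gripper_force: 0.0
```

step_arm(targets="0 0 -20 0;0 0 -50 0;0 0 -90 0;0 0 -130 0;-90 0 -140 0;-90 0 -140 0;-90 0 -140 0;-90 0 -140 0;-90 0 -140 0;-90 0 -140 0")

```text
t: 31.25
tcp_pos: [0.4894, 0.335, 0.2376]
tool_rot: [-0.247, 0.969, -0.0, -0.001]
force: [-0.1, -0.3, 0.4]
finger_gap: 1.002
gripper_force: 0.0
```

Run:
```python
from h import *
C,im=look('w10','lid',.093)
b=m.snapshot('scene')
a=im[:300,130:400];c=cv2.resize(b[140:240,290:390],(300,300),interpolation=3)
save(np.hstack([a,c]),'fin')
s=m.sense();print(s['t'],s['force'],s['finger_gap'])
```

```text
lid 0.79 [255.  75.] [np.int64(218), np.int64(292), np.int64(18), np.int64(132)] (array([412.3, 291.9]), array([94.2, 63.4]), 28.6)
31.4 [-0.66160349 -0.24764371  0.6639344 ] 0.9964077516216793
```

View pics/fin.png

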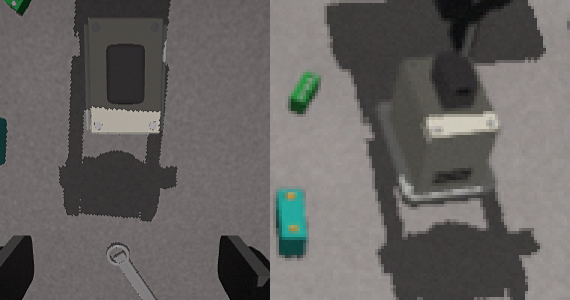

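The final picture shows the lid level and aligned on top: plate at columns 85-163 of the left panel. In the scene view on the right, the whole stack stands square in the tray and the gripper is clear. Handing in.

```bash
python3 -c "
from station import manip as m
print(m.sign_off())"
```

```text
the job is handed in; nothing more can be done
None
```

The sensor box is assembled on its tray in the required order (pack, housing, frame, lid) and handed in at about 31 s of the 112 s limit; the hand-in returned no verdict, but each part reached its expected height and the last picture shows the stack square and level.

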